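Set the posts, shelf and cone pack in a test kiln

TASK

Set up the floor of the small test kiln for the next firing: stand the three tall round posts upright in the three round sockets on its brick floor, then lay the kiln shelf level on all three posts, centred and square over the floor with its long side running from the lone socket to the pair, and last stand the pack of firing cones upright on the shelf, centred above the lone post and lying across the shelf. Never tip the cone pack over, and leave the short round post and the square post where they stand on the bench.

Things in the scene. Friction and masses are not known exactly. Their poses are not given: they have to be found in the camera images.
- kiln_floor: test kiln base, fixed: metal jacket 210 (x) x 190 (y) mm, cream brick floor with its top 50 mm above the bench. Origin: centre of its underside. On the brick stand three brown socket rings, 56 mm outside, 43 mm inside, 8 mm high, open down to the brick (white bottom, z = 50 mm): the lone one at x = -55, y = 0, the pair at x = 55, y = -30 and 30 mm in this body's frame
- post_a: tall round kiln post, buff ceramic, 28 mm diameter, 58 mm high, 70 g, small blind hole in the top; one of three alike (any of them may go in any socket). Origin: centre of its underside; z along the post
- post_b: second tall round post, same as post_a. (Mind the room: a solid wall closes the back of the bench at x = 0.73 m)
- post_c: third tall round post, same as post_a
- post_short: short round post, 28 mm diameter but only 34 mm high: not for this setting, leave it. Origin: centre of its underside
- post_square: square post, 34 x 34 mm, 58 mm high, too big across its corners for the sockets: leave it. Origin: centre of its underside
- kiln_shelf: kiln shelf lying flat: plate 160 (x) x 100 (y) x 11 mm, 330 g, white top, a hand-hold 46 mm long and 18 mm deep cut in the middle of each long side; between these it is 64 mm wide in y: grip there across y. Same either way round. Origin: centre of its underside, which lies 108 mm above the bench once on the posts
- cone_pack: cone pack: pale grey clay pad 22 (x) x 76 (y) x 14 mm with three slim coloured cones in a row along y, top at 50 mm; 70 g. Grip the pad low across x (22 mm), a finger on each side of the row. Origin: centre of its underside, which lies 119 mm above the bench once on the shelf; z up. Either way round will do
Not all that is in view belongs to the job. Leave any yellow look-alike of the cone_pack alone.

How it is judged:
By the outcome, as a careful person would: the job done as asked, in the order asked, and still so for the second after the job is handed in, with the robot touching nothing.
It also fails if it takes over 134 s, if anything falls off the work surface, if the arm or the gripper's body presses on something with over 40 N, if the wrist force passes 120 N, or if a joint passes its speed limit or range.

ROBOT

A 6-joint arm with a two-finger parallel gripper is mounted at the origin on the work surface; the furniture and walls round the work are solid. World frame = base frame: x ahead of the robot, y to its left, z up, the work surface at z = 0. Lengths are in mm, angles in rad, forces in N, time in s.
With the tool pointing down it reaches from about 300 to 775 mm from the base axis. Payload 14.6 kg.
Tool frame: the origin (TCP) lies on the centre line of the jaws, within the pads' length; the fingertips stand 19 mm ahead of it and the grasp point (between the pads) is the TCP (bot.tip_reach is the distance from the TCP to the fingertips, in mm); z points along the fingers, y is the line along which they close (so a half turn about z gives the same grasp; the last joint's range is limited). The gripper opens to 85 mm and grips with 20 to 120 N. Pads are 22 mm wide; open, the fingers measure 114 mm over their backs; the gripper's body (76 mm by 85 mm) begins 54 mm behind the grasp point. The pads swing forward as they close: fully open they stand 13 mm farther back than shut.
Start: joints at [-1.345, 0.3, 1.521, -0, 1.321, -0.067], TCP at [158.742, -526.584, 250.281] pointing down, gripper open.
Joint ranges: [-3.03, 3.03], [-0.79, 2.21], [0.23, 2.52], [-1.04, 4.18], [0, 3.07], [-2.55, 2.55]. Speed limits (rad/s): [2.22, 2.22, 2.57, 3.14, 3.14, 3.14].

INTERFACE

Orientations are given as a unit quaternion [w, x, y, z].
In Python, from rig import bot gives the robot as it stands. Calls block until the motion is done:
- bot.move_to(position, orientation): joint-space move of the TCP to a pose.
- bot.servo_line(position, attitude=None, speed=150, until_force=None): straight line of the TCP; attitude=None keeps the orientation; speed is the mean speed in mm/s. With until_force (N) it stops when the force on the tool has changed by that much, and returns True; else False.
- bot.move_joints(angles): joint-space move.
- bot.move_gripper(opening, grip_force=None): finger opening in mm; grip_force is the grip in N (None keeps the last); returns when the fingers have stopped.
- bot.dwell(seconds).
- bot.ik(position, orientation): joint angles nearest the present ones, or None.
- bot.read_state(): the state.
- bot.read_camera(name): name is "side" or "top" or "wrist"; returns a dict with "image" (384x512x3 uint8, blue, green, red), "depth" (384x512 float32, mm along the optical axis (not along the pixel's ray), 0 where there is no reading), "fovy" (degrees; the focal length in pixels is half the picture's height over the tangent of half this angle, whatever the lens; pixels are square), "cx", "cy" (the principal point, pixels), "eye" and "attitude" of the camera in the world; the wrist camera has in their place "mount" (4x4, takes a point from camera to tool coordinates, whose origin is the TCP and whose axes are the flange's). Camera axes: x right, y down, z forward; pixel columns grow to the right and rows downward; lengths in mm; the calibration is good to about 2 mm. A picture is of the moment at which its call begins: read the wrist's pose just before it.
A pose or a line that the arm cannot do raises bot.MotionError and nothing moves.
- bot.finish_job(): hands the job in; it is judged then, once.
The state is a dict: "clock": time; "joint_positions": joint angles; "qvel": joint speeds; "effort": joint torques, N m; "ee_pos": TCP position; "tool_rot": TCP orientation; "ft_force": force on the tool from outside, world axes, zero at the start; "moment": the same for the moment, N m; "grip_width": finger opening in mm; "grip_force": force on a finger pad.
Only numpy, scipy, OpenCV 4.12 (cv2) and the standard library are available. Lean on these libraries where they do the work, as an engineer would, in place of code of your own. Each camera call takes 0.05 s, during which the arm holds its last target. There are 200 camera calls.

## Working session

There is one attempt and no reset: what is moved stays moved. The work goes in short steps, each a Python script; the robot and the scene stay as the last script left them, time stands still between calls to the robot, and variables do not carry over. Pictures are saved under pics/ and viewed, at most 14 in all, crops included, and the job is handed in when it is done.

```bash
mkdir -p pics; cat > h.py <<'E'
from rig import bot
import numpy as np, cv2
from scipy.spatial.transform import Rotation as R
def rot(q): return R.from_quat([q[1],q[2],q[3],q[0]]).as_matrix()
def cam(name):
    s=bot.read_state(); c=bot.read_camera(name)
    if name=="wrist":
        T=np.eye(4); T[:3,:3]=rot(s["tool_rot"]); T[:3,3]=s["ee_pos"]; M=T@np.array(c["mount"])
    else:
        M=np.eye(4); a=np.array(c["attitude"]); M[:3,:3]=a if a.shape==(3,3) else rot(a); M[:3,3]=c["eye"]
    c["M"]=M; c["f"]=192/np.tan(np.radians(c["fovy"])/2); return c
def cloud(c):
    v,u=np.mgrid[:384,:512]; d=c["depth"]
    P=np.stack([(u-c["cx"])/c["f"]*d,(v-c["cy"])/c["f"]*d,d],-1)
    return P@c["M"][:3,:3].T+c["M"][:3,3]
def atz(c,u,v,z):
    r=c["M"][:3,:3]@np.array([(u-c["cx"])/c["f"],(v-c["cy"])/c["f"],1]); o=c["M"][:3,3]
    return o+r*(z-o[2])/r[2]
def q(yaw):  # tool down, closing line (tool y) at direction: yaw=0 -> tool x=+x, y=-y
    x=(R.from_euler('z',yaw)*R.from_euler('x',np.pi)).as_quat(); return [x[3],x[0],x[1],x[2]]
E
python3 - <<'E'
from h import *
s=bot.read_state(); print(s["tool_rot"],s["clock"])
for n in ("top","side"):
    c=cam(n); print(n,c["fovy"],c["cx"],c["cy"],c["eye"],c["attitude"])
    cv2.imwrite(f"pics/{n}0.png",cv2.resize(c["image"],(800,600),interpolation=cv2.INTER_CUBIC))
    np.savez(f"{n}0.npz",**{k:np.array(v) for k,v in c.items()})
E
```

```text
[-6.17692019e-04  9.89300862e-01  1.45888379e-01 -6.30623482e-05] 0.0
top 42.365085555882764 253.89729904648462 191.74334974276542 [-264.11096199 -190.55619982 1763.04877531] [-0.14223969  0.7775843  -0.60151387  0.11537582]
side 43.32453955399492 253.41798726301107 193.76318486167665 [   80.50671943 -1244.23495643  1094.33007658] [-0.41869385  0.89939289 -0.1142768   0.05223694]
```

View pics/top0.png

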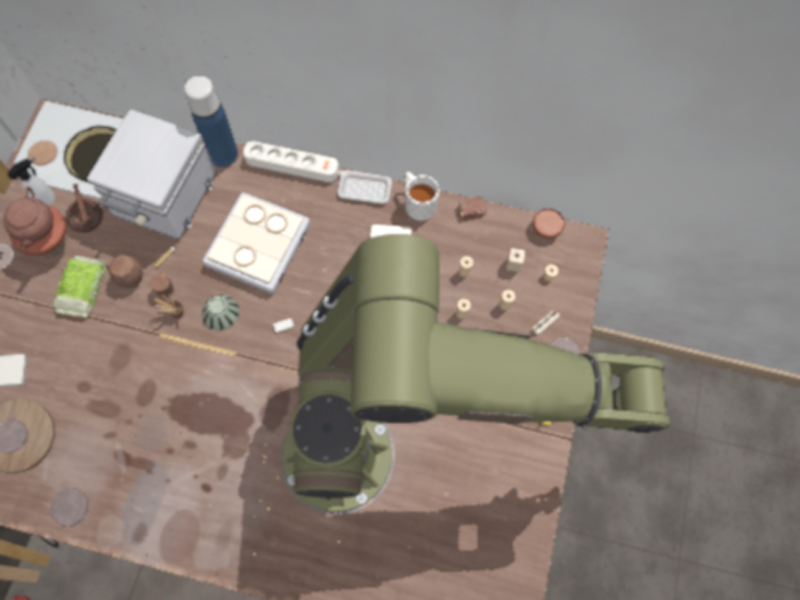

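View pics/side0.png

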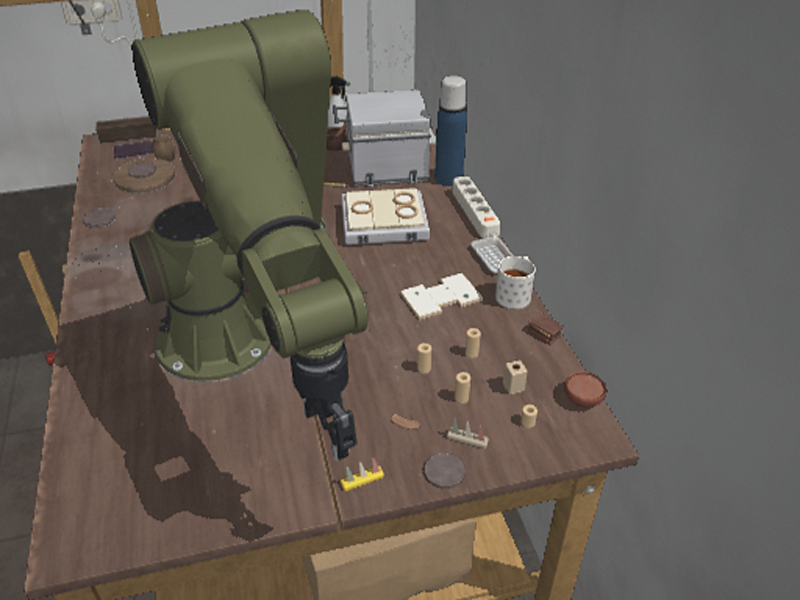

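Candidates (side picture, 800x600):
- **Tall round posts:** (425,357), (473,342) and (462,387). The short one is at (529,415) and the square one at (515,376), and I'll leave both.
- **Cone pack:** the grey one at (468,435). The yellow look-alike is at (362,478).
- **Shelf and kiln:** the shelf is at (441,297). The kiln floor is at (386,213), with the lone socket at (361,207) and the pair at (403,198) and (406,212).

Next I'll get coarse positions and a wrist close-up.

```bash
python3 - <<'E'
from h import *
c=dict(np.load("side0.npz")); c["f"]=float(c["f"])
for n,u,v,z in [("p1",425,346,58),("p2",473,331,58),("p3",462,376,58),("short",529,408,34),("sq",515,365,58),("cone",468,437,14),("yellow",362,480,14),("shelf",441,297,11),("lone",361,207,58),("pA",403,198,58),("pB",406,212,58),("mug",516,262,60),("bowl",586,388,20)]:
    print(n,atz(c,u/1.5625,v/1.5625,z).round())
w=cam("wrist"); print(w["mount"],w["fovy"])
E
```

```text
p1 [ 408. -196.   58.]
p2 [ 516. -177.   58.]
p3 [ 454. -293.   58.]
short [ 557. -382.   34.]
sq [ 562. -291.   58.]
cone [ 431. -404.   14.]
yellow [ 222. -449.   14.]
shelf [503.  -3.  11.]
lone [394. 332.  58.]
pA [507. 346.  58.]
pB [497. 282.  58.]
mug [685.  17.  60.]
bowl [ 691. -350.   20.]
[[-1.42715473e-03 -9.65999758e-01 -2.58539032e-01  6.55172409e+01]
 [ 9.99998889e-01 -1.48981329e-03  4.64383928e-05 -1.32121195e-01]
 [-4.30034363e-04 -2.58538679e-01  9.66000811e-01 -1.24358941e+02]
 [ 0.00000000e+00  0.00000000e+00  0.00000000e+00  1.00000000e+00]] 65.87599319595577
```

```bash
python3 - <<'E'
from h import *
import math
def shot(n,p,yaw):
    bot.move_to(p,q(yaw)); bot.dwell(0.15)
    c=cam("wrist"); s=bot.read_state(); print(n,s["clock"],np.round(s["ee_pos"]),np.round(s["joint_positions"],2))
    cv2.imwrite(f"pics/{n}.png",cv2.resize(c["image"],(800,600),interpolation=cv2.INTER_CUBIC))
    np.savez(f"{n}.npz",**{k:np.array(v) for k,v in c.items()})
shot("posts",[480,-280,300],0)
shot("shelf",[480,-10,250],0)
shot("kiln",[440,310,270],0)
E
```

```text
posts 1.8583 [ 480. -281.  300.] [-0.6   0.28  1.43 -0.    1.43  0.98]
shelf 3.125 [480. -11. 250.] [-0.1   0.14  1.71 -0.    1.29  1.47]
kiln 4.55 [440. 309. 270.] [ 0.54  0.26  1.53 -0.    1.36  2.12]
```

View pics/posts.png

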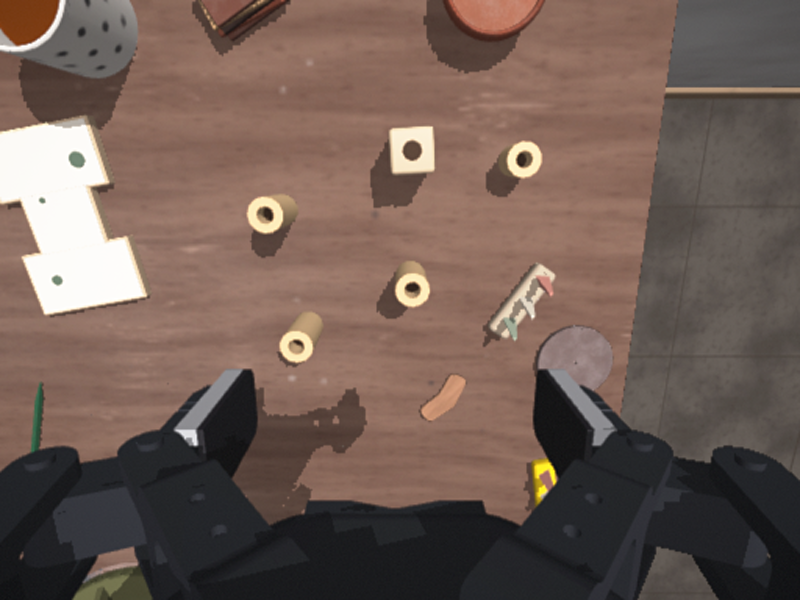

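View pics/shelf.png

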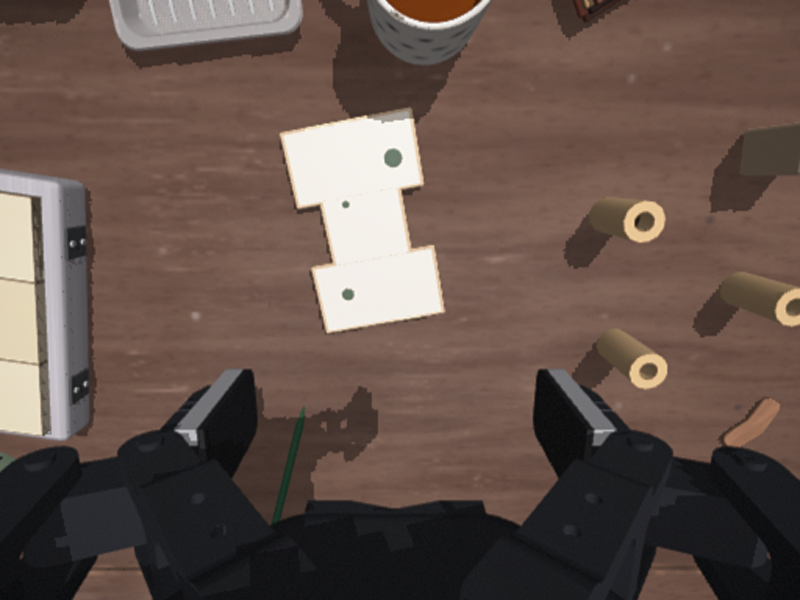

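View pics/kiln.png

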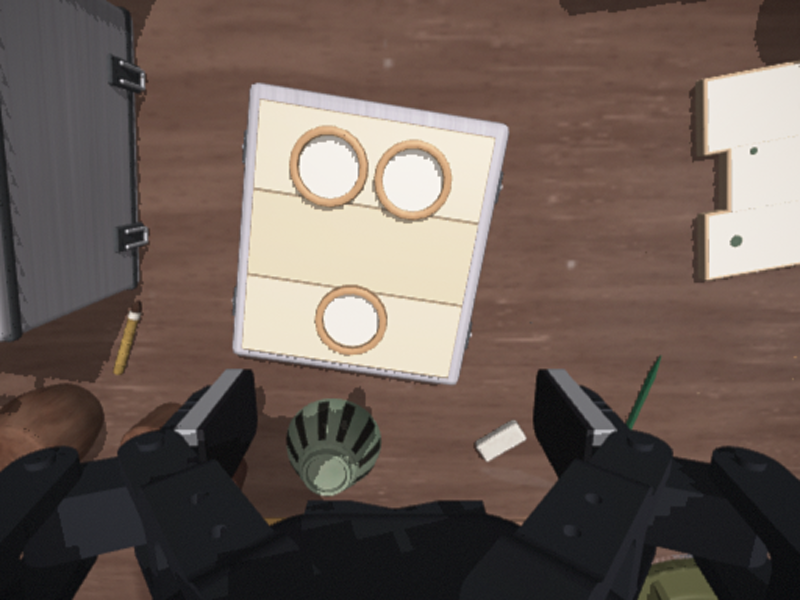

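Posts picture: the tall rims are at (265,215), (412,290) and (297,346). The grey cone pack is at (522,301), with square, short and yellow clearly distinct. The shelf corners and three rings ((328,166), (413,180), lone (351,320)) are clear. Next I'll compute poses.

```bash
cat > poses.py <<'E'
from h import *
def L(n):
    c=dict(np.load(n+".npz")); c["f"]=float(c["f"]); return c
k=1/1.5625
def pts(n,uv,z): c=L(n); return np.array([atz(c,u*k,v*k,z)[:2] for u,v in uv])
posts=pts("posts",[(265,215),(412,290),(297,346)],58)
others=pts("posts",[(412,150)],58)
rings=pts("kiln",[(351,320),(413,180),(328,166)],58)  # lone, right(-y), left(+y)
M0=np.array([[-55,0],[55,-30],[55,30.]])
def fit(A,B):
    a,b=A-A.mean(0),B-B.mean(0); yaw=np.arctan2((a[:,0]*b[:,1]-a[:,1]*b[:,0]).sum(),(a*b).sum())
    Rm=np.array([[np.cos(yaw),-np.sin(yaw)],[np.sin(yaw),np.cos(yaw)]]); t=B.mean(0)-Rm@A.mean(0)
    return yaw,t,Rm,np.linalg.norm(A@Rm.T+t-B,axis=1)
kyaw,kc,KR,kres=fit(M0,rings)
sc=pts("shelf",[(281,132),(411,109),(443,312),(328,332)],11)
syaw,sC,SR,sres=fit(np.array([[80,50],[80,-50],[-80,-50],[-80,50.]]),sc)
E
python3 - <<'E'
from poses import *
print(posts.round(1)); print("kiln",kyaw,kc,kres); print("shelf",syaw,sC,sres,sc.round())
P=cloud(L("posts")); print([P[int(v*k),int(u*k)].round() for u,v in[(254,215),(424,290),(308,350),(500,333),(545,272)]])
P=cloud(L("kiln")); print([P[int(v*k),int(u*k)].round() for u,v in[(380,250),(351,320),(351,288)]])
print(bot.tip_reach)
for t,p in [(kyaw,kc)]:
  for a in (0,np.pi/2,-np.pi/2,np.pi): 
    j=bot.ik([*p,150],q(t+a)); print(a,None if j is None else np.round(j,2))
E
```

```text
[[ 515.5 -179.6]
 [ 454.9 -294.8]
 [ 406.7 -198.4]]
kiln -0.1550881517789795 [453.73474849 334.08087904] [0.58650871 0.46610096 0.1810571 ]
shelf 0.174755762698368 [507.15777887  10.83078361] [1.11835925 2.15146045 1.95435229 2.16879488] [[577.  73.]
 [593. -23.]
 [438. -50.]
 [421.  44.]]
[array([ 516., -171.,   59.]), array([ 456., -304.,   58.]), array([ 404., -208.,   60.]), array([ 403., -379.,   14.]), array([ 461., -415.,   15.])]
[array([452., 320.,  50.]), array([399., 344.,  51.]), array([425., 343.,  57.])]
19.0
0 [ 0.57  0.43  1.59 -0.    1.12  2.3 ]
1.5707963267948966 [ 0.57  0.43  1.59 -0.    1.12  0.72]
-1.5707963267948966 [ 0.57  0.43  1.59  0.    1.12 -2.42]
3.141592653589793 [ 0.57  0.43  1.59  0.    1.12 -0.85]
```

```bash
python3 - <<'E'
from poses import *
yw=q(kyaw+np.pi/2)
tgt=M0@KR.T+kc
for p,t in zip(posts,tgt[[2,1,0]]):
    bot.move_gripper(55); bot.move_to([*p,150],yw)
    bot.servo_line([*p,38],speed=150)
    bot.move_gripper(15,35); w=bot.read_state()["grip_width"]
    bot.servo_line([*p,190],speed=250)
    print(p.round(),w,bot.read_state()["grip_width"],bot.read_state()["clock"])
    if abs(w-28)>3: break
    bot.move_to([*t,190],yw); bot.servo_line([*t,100],speed=200)
    hit=bot.servo_line([*t,85],speed=25,until_force=4); s=bot.read_state()
    print(hit,np.round(s["ee_pos"],1))
    bot.move_gripper(48); bot.servo_line([*t,190],speed=250)
bot.move_to([440,310,270],q(kyaw)); bot.dwell(.15); c=cam("wrist"); print(bot.read_state()["clock"])
cv2.imwrite("pics/k2.png",cv2.resize(c["image"],(800,600),interpolation=cv2.INTER_CUBIC))
np.savez("k2.npz",**{k:np.array(v) for k,v in c.items()})
E
```

```text
[ 515. -180.] 27.301517416406433 27.093713627130313 9.0083
True [512.6 355.4  88.8]
[ 455. -295.] 27.25914094043194 27.152570868742124 17.5083
True [503.6 296.1  88.9]
[ 407. -198.] 27.138957612230083 27.2118996016134 25.7
True [399.6 342.7  88.5]
31.1583
```

View pics/k2.png

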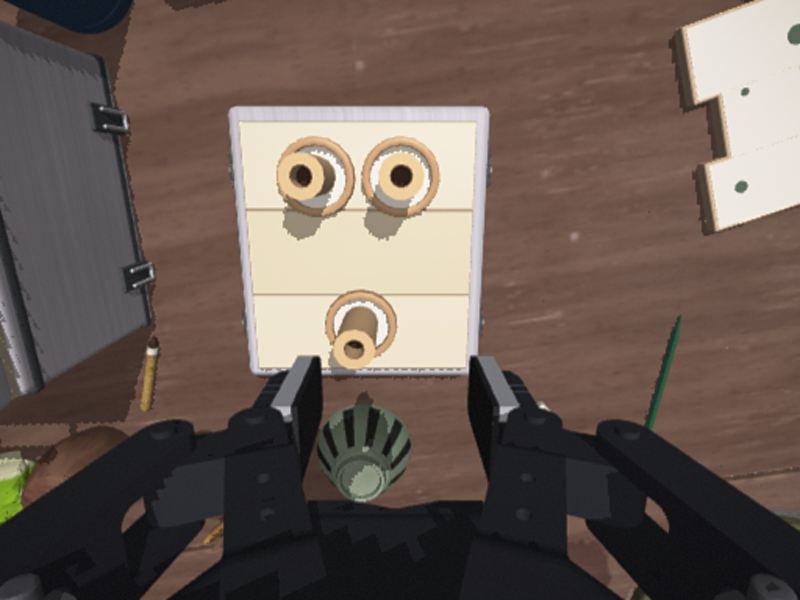

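All three posts stand upright in their sockets: tops at (302,175), (400,176) and (354,349). Shelf next.

```bash
python3 - <<'E'
from poses import *
r2=pts("k2",[(361,324),(400.5,176.5),(316,176)],58); y2,c2,_,e2=fit(M0,r2); print("kiln again",y2,c2,e2)
t2=pts("k2",[(354,349),(400,176),(302,175)],108); print("tops in kiln frame",((t2-kc)@KR).round(1))
kyaw=(kyaw+y2)/2; kc=(kc+c2)/2; np.savez("kiln.npz",yaw=kyaw,c=kc)
# shelf from image
c=L("shelf"); g=c["image"].min(2); m=(g>150).astype(np.uint8); m[:, :150]=0; m[230:]=0
n,lab,st,_=cv2.connectedComponentsWithStats(m); i=1+st[1:,4].argmax()
v,u=np.nonzero(lab==i); xy=np.array([atz(c,a,b,11)[:2] for a,b in zip(u,v)],np.float32)
print("rect",cv2.minAreaRect(xy),"mine",sC,syaw)
bot.move_gripper(85); bot.move_to([*sC,120],q(syaw+np.pi))
print(bot.read_state()["clock"],np.round(bot.read_state()["joint_positions"],2))
E
```

```text
kiln again -0.1574872511443116 [454.01058002 333.71349215] [0.80766269 0.66106495 0.45474468]
tops in kiln frame [[-54.9   0.9]
 [ 55.1 -29.1]
 [ 55.8  29.4]]
rect ((507.74456787109375, 11.457477569580078), (158.8302764892578, 98.7843017578125), 10.241636276245117) mine [507.15777887  10.83078361] 0.174755762698368
35.0 [-0.05  0.36  1.77 -0.    1.01 -1.8 ]
```

Both measurements agree to within 1 mm. I'll grip and place the shelf.

```bash
python3 - <<'E'
from poses import *
K=np.load("kiln.npz"); ky,kc=float(K["yaw"]),K["c"]; S=np.array([507.5,11.2]); sy=np.radians(10.15)
bot.move_to([*S,100],q(sy+np.pi)); hit=bot.servo_line([*S,22],speed=80,until_force=8)
s=bot.read_state(); print(hit,s["ee_pos"]); z0=s["ee_pos"][2]
if hit and z0>26: raise SystemExit
bot.move_gripper(50,60); s=bot.read_state(); print("w",s["grip_width"],s["ft_force"])
bot.servo_line([*S,220],speed=180); print(bot.read_state()["grip_width"],bot.read_state()["ft_force"])
bot.move_to([*kc,220],q(ky+np.pi)); bot.servo_line([*kc,z0+118],speed=100)
hit=bot.servo_line([*kc,z0+104],speed=20,until_force=4); s=bot.read_state(); print(hit,s["ee_pos"],z0+108,s["ft_force"])
bot.move_gripper(80); bot.servo_line([*kc,250],speed=150)
bot.move_to([420,310,300],q(ky)); bot.dwell(.15); c=cam("wrist"); print(bot.read_state()["clock"])
cv2.imwrite("pics/k3.png",cv2.resize(c["image"],(800,600),interpolation=cv2.INTER_CUBIC))
np.savez("k3.npz",**{k:np.array(v) for k,v in c.items()})
g=c["image"].min(2); P=cloud(c); m=(P[...,2]>110)&(P[...,2]<130); m[240:]=0
m&=np.linalg.norm(P[...,:2]-kc,axis=2)<130
v,u=np.nonzero(m); xy=np.array([atz(c,a,b,119)[:2] for a,b in zip(u,v)],np.float32); print(cv2.minAreaRect(xy),kc,np.degrees(ky))
A=np.c_[P[m][:,:2]-kc,np.ones(m.sum())]; print("plane",np.linalg.lstsq(A,P[m][:,2],rcond=None)[0])
E
```

```text
Traceback (most recent call last):
  File "poses.py", line 8, in <module>
    rings=pts("kiln",[(351,320),(413,180),(328,166)],58)  # lone, right(-y), left(+y)
  File "poses.py", line 5, in pts
    def pts(n,uv,z): c=L(n); return np.array([atz(c,u*k,v*k,z)[:2] for u,v in uv])
                       ~^^^
  File "poses.py", line 3, in L
    c=dict(np.load(n+".npz")); c["f"]=float(c["f"]); return c
                                            ~^^^^^
KeyError: 'f'
```

I overwrote kiln.npz with the averaged pose. It still holds what I need, so I only have to drop the import.

```bash
python3 - <<'E'
from h import *
K=np.load("kiln.npz"); ky,kc=float(K["yaw"]),K["c"]; S=np.array([507.5,11.2]); sy=np.radians(10.15)
bot.move_to([*S,100],q(sy+np.pi)); hit=bot.servo_line([*S,22],speed=80,until_force=8)
s=bot.read_state(); print(hit,s["ee_pos"]); z0=s["ee_pos"][2]
if hit and z0>26: raise SystemExit
bot.move_gripper(50,60); s=bot.read_state(); print("w",s["grip_width"],s["ft_force"])
bot.servo_line([*S,220],speed=180); print(bot.read_state()["grip_width"],bot.read_state()["ft_force"])
bot.move_to([*kc,220],q(ky+np.pi)); bot.servo_line([*kc,z0+118],speed=100)
hit=bot.servo_line([*kc,z0+104],speed=20,until_force=4); s=bot.read_state(); print(hit,s["ee_pos"],z0+108,s["ft_force"])
bot.move_gripper(80); bot.servo_line([*kc,250],speed=150)
bot.move_to([420,310,300],q(ky)); bot.dwell(.15); c=cam("wrist"); print(bot.read_state()["clock"])
cv2.imwrite("pics/k3.png",cv2.resize(c["image"],(800,600),interpolation=cv2.INTER_CUBIC))
np.savez("k3.npz",**{k:np.array(v) for k,v in c.items()})
P=cloud(c); m=(P[...,2]>110)&(P[...,2]<130); m[240:]=0
m&=np.linalg.norm(P[...,:2]-kc,axis=2)<130
v,u=np.nonzero(m); xy=np.array([atz(c,a,b,119)[:2] for a,b in zip(u,v)],np.float32); print(cv2.minAreaRect(xy),kc,np.degrees(ky))
A=np.c_[P[m][:,:2]-kc,np.ones(m.sum())]; print("plane",np.linalg.lstsq(A,P[m][:,2],rcond=None)[0])
E
```

```text
False [507.81598748  11.20561587  22.47022266]
w 60.074678426875664 [-6.46728718  0.75910118 16.92238936]
59.21039905723071 [ 0.41339382  0.34197137 -2.13919362]
True [453.91936169 333.94182145 131.63512114] 130.47022266002782 [-0.1900301  -0.67862583  4.77657572]
44.8333
((454.025146484375, 333.9050598144531), (99.73477172851562, 159.02386474609375), 81.14337921142578) [453.87266426 333.8971856 ] -8.954625683552878
plane [ 1.04702481e-03 -2.74955719e-04  1.19873476e+02]
```

View pics/k3.png

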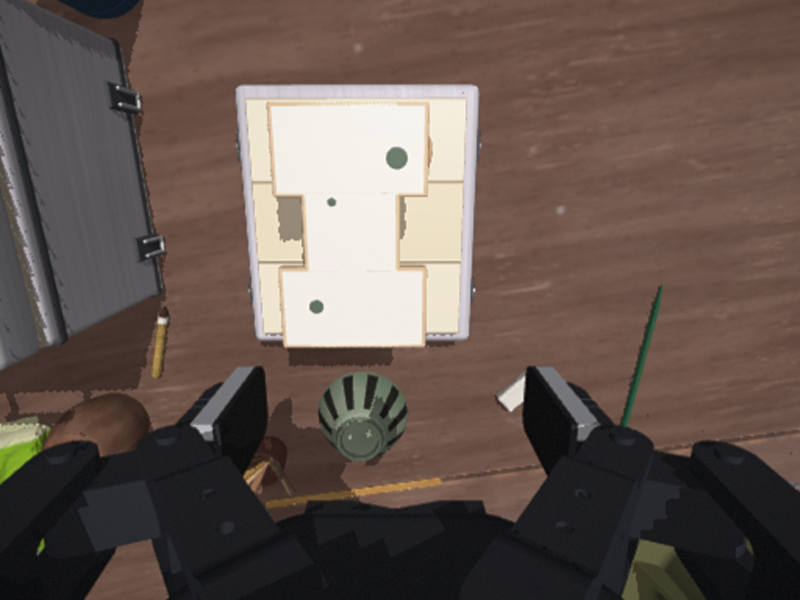

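The shelf is level and within 0.2 mm and 0.1° of the target. Now a close crop of the grey cone pack.

```bash
python3 - <<'E'
from h import *
y=-0.56; d=np.array([np.cos(y),np.sin(y)]); p=np.array([432,-397])-45*d
bot.move_gripper(60); bot.move_to([*p,170],q(y)); bot.dwell(.15); c=cam("wrist"); print(bot.read_state()["clock"],bot.read_state()["joint_positions"][5])
cv2.imwrite("pics/cone.png",cv2.resize(c["image"],(800,600),interpolation=cv2.INTER_CUBIC))
np.savez("cone.npz",**{k:np.array(v) for k,v in c.items()})
E
```

```text
47.8333 1.305025764940368
```

View pics/cone.png

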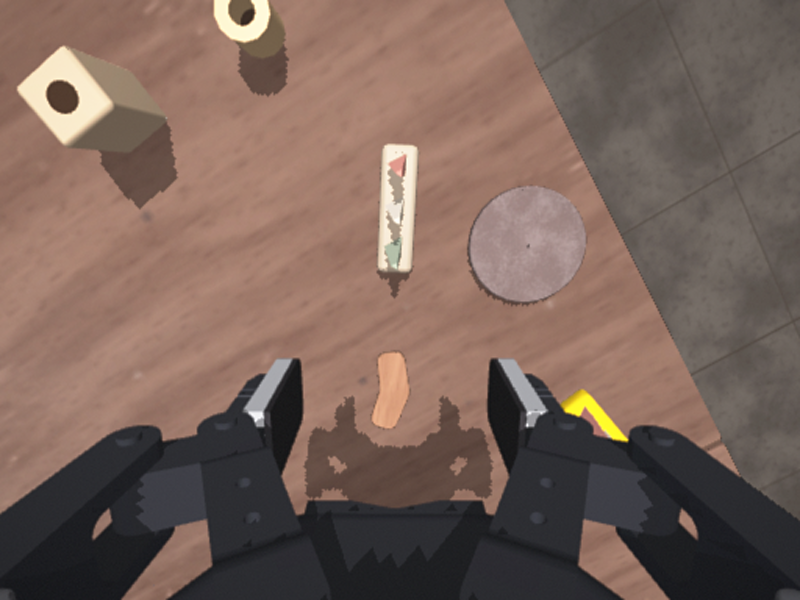

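The grey pack is confirmed: pad top-end midpoints are (401,146) and (394.5,269), and the cones are green, white and red.

```bash
python3 - <<'E'
from h import *
c=dict(np.load("cone.npz")); c["f"]=float(c["f"])
a,b=[atz(c,u/1.5625,v/1.5625,14)[:2] for u,v in [(401,146),(394.5,269)]]
C=(a+b)/2; y=np.arctan2(*(a-b)[::-1]); print(C,y,np.linalg.norm(a-b))
K=np.load("kiln.npz"); ky,kc=float(K["yaw"]),K["c"]
T=kc+np.array([[np.cos(ky),-np.sin(ky)],[np.sin(ky),np.cos(ky)]])@[-55,0.3]
bot.move_gripper(50); bot.move_to([*C,110],q(y)); hit=bot.servo_line([*C,21.5],speed=70,until_force=6)
s=bot.read_state(); z0=s["ee_pos"][2]; print(hit,s["ee_pos"])
if hit: raise SystemExit
bot.move_gripper(10,40); s=bot.read_state(); print("w",s["grip_width"])
bot.servo_line([*C,250],speed=150)
Q=q(ky+np.pi/2); bot.move_to([*T,250],Q); print(bot.read_state()["grip_width"],bot.read_state()["ft_force"])
bot.servo_line([*T,z0+127],speed=80)
hit=bot.servo_line([*T,z0+115],speed=15,until_force=3); s=bot.read_state(); print(hit,s["ee_pos"],z0+119)
bot.move_gripper(44); bot.servo_line([*T,270],speed=120)
bot.move_to([400,310,320],q(ky)); bot.dwell(.15); c=cam("wrist"); print(bot.read_state()["clock"])
cv2.imwrite("pics/k4.png",cv2.resize(c["image"],(800,600),interpolation=cv2.INTER_CUBIC))
np.savez("k4.npz",**{k:np.array(v) for k,v in c.items()})
d=cam("side"); cv2.imwrite("pics/s4.png",cv2.resize(d["image"][80:200,190:350],(800,600),interpolation=cv2.INTER_CUBIC))
E
```

```text
[ 432.22235081 -398.47274094] -0.6124771458376408 72.16603164082001
False [ 432.39721416 -398.65319009   21.94725054]
w 20.80261439706446
20.908516075493033 [-1.3065889  -0.50350077 -1.24893443]
True [399.73826299 342.90921991 140.89503605] 140.94725053987108
59.7167
```

View pics/k4.png

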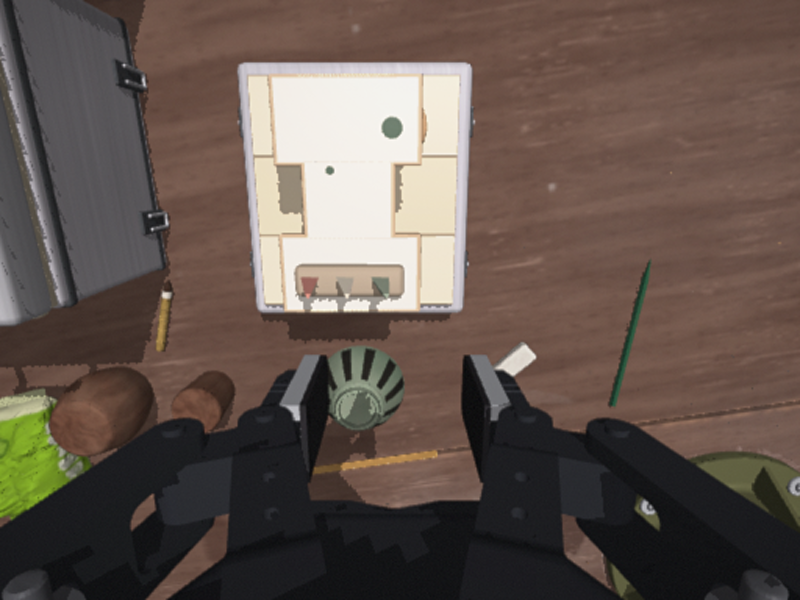

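View pics/s4.png

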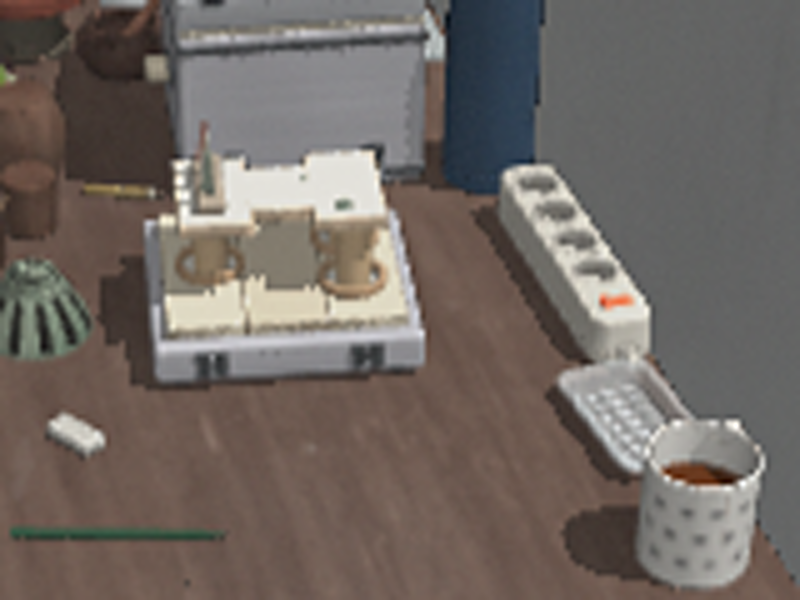

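The pack stands upright across the shelf at (350,281). I'll check its offset numerically and hand in if it's good.

```bash
python3 - <<'E'
from h import *
c=dict(np.load("k4.npz")); c["f"]=float(c["f"])
K=np.load("kiln.npz"); ky,kc=float(K["yaw"]),K["c"]; Rm=np.array([[np.cos(ky),-np.sin(ky)],[np.sin(ky),np.cos(ky)]])
r=np.array([(atz(c,u/1.5625,v/1.5625,133)[:2]-kc)@Rm for u,v in [(296,265),(404,265),(403,299),(295,297)]])
m=r.mean(0); print(r.round(1),m)
if abs(m[0]+55)<4 and abs(m[1])<4: print(bot.finish_job())
E
```

```text
[[-43.   35.4]
 [-43.  -38.3]
 [-67.  -37.7]
 [-65.5  37.3]] [-54.64952074  -0.83120715]
the job is handed in; nothing more can be done
None
```

The job is handed in at about 60 s on the robot clock: three posts upright in the sockets, the shelf level and centred on them, and the cone pack upright across it within about 1 mm of the lone post; the judge returned no verdict.

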